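# Slide a lime tray past the spring stop of its runner

### The job

Working with the fingertips only and without pinching or lifting anything, press the yellow spring bar of the tray runner down behind the black tray, and keep it held down while you push the tray along the runner past the bar's two teeth until it is fully home against the blue end stop. Only then let the bar up, so that its teeth spring up behind the tray and lock it in, and move clear. The lime slices stay on the tray, and the things standing around are left alone.

Things in the scene. Friction and masses are not known exactly. Their poses are not given: they have to be found in the camera images.
- runner: Fixed steel tray runner on the table, 200 mm along own x, own y from -178 to +155 mm. Origin on the table, z up; own +y is the pushing direction (roughly to the robot's left). White ledges, top 30 mm high, |x| = 71..91 mm, carry the tray between steel side guides 40 mm high (inner faces |x| = 87.5 mm). The yellow spring bar lies between the ledges and moves straight up and down as a whole.
- stop_face (a point): Middle of the face of the blue end stop that the tray must reach: runner x=0, y=+145 mm, 35 mm above the table. The stop is 48 mm high and spans the runner.
- stopbar (a joint): How far the spring bar is pressed down, m: 0 = up (teeth lock), 0.014 = at its lower stop (bar top then 12 mm above the table). The teeth clear the tray's underside from 0.009 on. It can be pressed anywhere on its top, takes about 2.5 N to start and 6 N at the bottom, and springs up by itself when let go. A fingertip can slide along it while pressing.
- teeth (a point): On the bar's top surface midway between its two yellow teeth, at runner x=0, y=+25 mm; goes down with the bar. The teeth stand at |x| = 46..66 mm, y=+20..+30 mm, 12 mm above the bar's top: when up, 38 mm above the table, 8 mm into the tray's way. Between them the bar is flat and free (92 mm wide gap).
- pad (a point): Centre of the ribbed end of the spring bar, on its top surface, at runner x=0, y=-145 mm: this part always lies open behind the tray. The bar is 46 mm wide (|x| < 23 mm), reaches from y=-175 to +33 mm, and its top is 26 mm above the table when up. It goes down with the bar.
- tray_mid (a point): Centre (half-way up) of the black slotted drying tray with brown mesh, loose on the ledges: 170 mm along runner x, 110 mm along runner y, 30 mm high, walls 6 mm, about 0.6 kg; axes as the runner's. Its underside is 30 mm, its rim 60 mm above the table; the upright rear wall is 55 mm behind this point (-y). It starts at runner y=-60..-46 mm; fully home, touching the stop, it is at y=+90 mm, its rear just past the teeth.
- slice1: Lime slice lying loose on the tray, a disc 44 mm across and 8 mm thick; origin at the centre of its underside. It rides along.
- slice2: Lime slice lying loose on the tray, a disc 46 mm across and 8 mm thick; origin at the centre of its underside. It rides along.
- slice3: Lime slice lying loose on the tray, a disc 48 mm across and 8 mm thick; origin at the centre of its underside. It rides along.
- jar: Bystander: amber jar with white cap, 54 mm across, 85 mm high, on the table beside the runner's +x side. Origin under its centre.
- lime: Bystander: whole green lime standing on its end, 54 mm across, 53 mm high, beside the runner's +x side. Origin under its centre.
- cup: Bystander: blue plastic cup, 56 mm across, 60 mm high, beside the runner's +x side. Origin under its centre.
- spatula: Bystander: blue-handled scraper 220 mm long and 46 mm wide lying along the runner's -x side. Origin under its middle.
- bowl: Bystander: steel bowl, 130 mm across, 55 mm high, to the left of the runner. Origin under its centre.
- sanitiser: Bystander: white bottle with blue cap, 64 mm across, 160 mm high, to the right of the runner. Origin under its centre.
- tray: The tray again, by its origin under its centre, 15 mm below point tray_mid.
Not all that is in view belongs to the job. What is shaped like the slice1 but pink or red is not meant. What is shaped like the slice2 but pink or purple is not meant.

How it is judged:
By the outcome, as a careful person would: the job done as asked, in the order asked, and still so for the second after the job is handed in, with the robot touching nothing.
It also fails if it takes over 40 s, if anything falls off the work surface, if the arm or the gripper's body presses on something with over 40 N, if the wrist force passes 120 N, or if a joint passes its speed limit or range.

### The arm

A 7-joint arm with a two-finger parallel gripper is mounted at the origin on the work surface. World frame = base frame: x ahead of the robot, y to its left, z up, the work surface at z = 0. Lengths are in m, angles in rad, forces in N, time in s.
With the tool pointing down it reaches from about 0.425 to 0.925 m from the base axis. Payload 6.8 kg.
Tool frame: the origin (TCP) lies at the very end of the fingers, on their centre line; the grasp point (between the pads) lies 19 mm behind it (hold_point_z is the distance from the TCP to the grasp point, in m); z points along the fingers, y is the direction in which the jaws open and shut (so a half turn about z gives the same grasp; the last joint's range is limited). The gripper opens to 85 mm and grips with 20 to 120 N. Pads are 22 mm wide; open, the fingers measure 114 mm over their backs; the gripper's body (76 mm by 85 mm) begins 54 mm behind the grasp point. The pads swing forward as they close: fully open they stand 13 mm farther back than shut.
Start: joints at [-1.322, 0.477, 0.022, 1.555, -0.011, 1.109, -0.083], TCP at [0.236, 0.633, 0.231] pointing down, gripper open.
Joint ranges: [-2.96, 2.96], [-0.34, 2.1], [-1.41, 1.46], [0.24, 2.44], [-1.37, 4.51], [0.17, 1.92], [-2.96, 2.96]. Speed limits (rad/s): [2.39, 2.39, 3.14, 3.14, 3.14, 3.14, 3.14].

### API

Orientations are given as a unit quaternion [w, x, y, z].
In Python, from station import get_obs, read_camera, calibration, hand_in, regions_of, hold_point_z gives the robot as it stands.
- The arm moves only by the tool send_rows, never from a script. Its argument "motion" is text: rows parted by semicolons, each of 7 numbers parted by spaces: the shift along the world's x, y, z in cm, then the turn, a rotation vector about the world's x, y, z in degrees, then the closure, from 0 (fully open) to 1 (shut). In form: dx dy dz rx ry rz fingers; .... A call has 1 to 20 rows; each row shifts and turns the pose as measured when the row begins; what a row does not reach is not made up. A row lasts 1/12 s, in which the tool goes at most 41.7 mm and 7.16 degrees, less where a joint would pass 70% of its speed; a pose out of reach is approached as far as the arm can. A call is refused whole if a number of a shift passes 4.17 or a number of a turn 7.16, either way. A call with a gripper value outside its range is refused whole. The fingers move at their own pace and stop on an object; "newtons" is the grip in N (left out, the last holds). Time passes only in rows, so rows that do not move let the fingers close. It gives the time, the measured TCP pose, the force and the opening at its end, in the units of the state.
- get_obs(): the state, without advancing time (a new reading comes with each control period).
- read_camera(name): name is "scene" or "side" or "wrist"; returns the picture (420x560x3 uint8, red, green, blue); there is no depth.
- calibration(name): a dict with "mtx" (3x3 intrinsics, pixels), "k1" (the pictures are not rectified: a ray, as slopes to the right and down, at radius r is drawn at 1 + k1 r^2 times it, then the intrinsics apply), "R" (3x3) and "t" (3): a world point X has camera coordinates R X + t; the wrist camera has in their place "hand_eye" (4x4, takes a point from camera to tool coordinates, whose origin is the TCP and whose axes are the flange's). Camera axes: x right, y down, z forward; pixel columns grow to the right and rows downward; lengths in m; the calibration is good to about 2 mm. A picture is of the moment at which its call begins: read the wrist's pose just before it. calibration takes no time and is no camera call.
- hand_in(): hands the job in, once; it reports no verdict.
Trained networks look in the newest picture that a camera, given by its name, has taken for a name from the list of things; names that differ only in an ending like _2 or _b are one class to them, and where a whole thing is asked for, a point or a joint stands for the part that bears it (a point fixed in the world has none). Each returns a list of dicts, best first, with "conf" (0 to 1); they miss things now and then, are a little off and sometimes report something else, mostly with a low value. They report only what shows in the picture. A call takes as long as a camera call. They do not tell look-alikes from the thing itself.
- regions_of(thing, camera): "region" (420x560 bool, what is visible of it) and "point" ([column, row] in pixels, amid what is visible of it).
The state is a dict: "t": time; "q": joint angles; "joint_vel": joint speeds; "joint_torque": joint torques, N m; "eef_pos": TCP position; "tool_rot": TCP orientation; "contact_force": force on the tool from outside, world axes, zero at the start; "torque": the same for the moment, N m; "gripper_width": opening from 0.0 (shut) to 1.0 (fully open).
Only numpy, scipy, OpenCV 4.12 (cv2) and the standard library are available. Lean on these libraries where they do the work, as an engineer would, in place of code of your own. Each camera call takes 0.05 s, during which the arm holds its last target.

## Working session

There is one attempt and no reset: what is moved stays moved. The work goes in short steps, Python scripts to look and compute and a tool call to move; the robot and the scene stay as the last step left them, time stands still between calls to the robot, and variables do not carry over. Pictures are saved under pics/ and viewed, and the job is handed in when it is done.

Besides the shell and the picture viewer there is one more tool, called as name(argument=value, ...), one argument or row to a line, values as JSON. send_rows: Moves the arm, as the interface text tells. Its arguments: {"type":"object","properties":{"motion":{"type":"string"},"newtons":{"type":"number"}},"required":["motion"]}

```bash
ls; mkdir -p pics; python3 - <<'E'
from station import *
import cv2
o=get_obs()
for k in o: print(k,o[k])
print(hold_point_z if not callable(hold_point_z) else hold_point_z())
for n in ["scene","side","wrist"]:
    im=read_camera(n); cv2.imwrite(f"pics/a_{n}.png",im[:,:,::-1]); print(n,calibration(n))
E
```

```text
pics
t 0.0
q [-1.32211097  0.47780644  0.02232991  1.55647238 -0.01151842  1.10931056
 -0.08309176]
joint_vel [ 3.63246933e-05 -2.02683443e-04  4.56379304e-05  1.29118850e-03
 -2.21991348e-04 -6.26780583e-04  9.70933367e-04]
joint_torque [ 1.19599019e-03 -5.96461558e+01  1.60876472e+00 -2.81191528e+01
  1.25004954e-02  9.79997450e-03 -1.42532480e-05]
eef_pos [0.23554513 0.6319194  0.23031245]
tool_rot [-1.07061636e-04  1.77433080e-01  9.84132424e-01 -9.28314670e-04]
contact_force [-0.29312348  0.25235345 -0.28578144]
torque [-0.03352741 -0.00480668  0.03904665]
gripper_width 0.9993760765294127
0.0187
scene {'mtx': array([[473.9143454 ,   0.        , 284.18814504],
       [  0.        , 473.9143454 , 205.65040649],
       [  0.        ,   0.        ,   1.        ]]), 'k1': -0.053190235749391274, 'R': array([[ 0.68108523,  0.73207098, -0.01396382],
       [ 0.39309726, -0.38167614, -0.83653922],
       [-0.61773574,  0.56426537, -0.54772908]]), 't': array([-0.38832957, -0.16228019,  1.76966143])}
side {'mtx': array([[538.97462759,   0.        , 282.52731646],
       [  0.        , 538.
[... 160 characters left out ...]
      [-0.01037769, -0.71910013, -0.69482897],
       [ 0.01983642,  0.69458161, -0.7191404 ]]), 't': array([-0.58625701,  0.05064068,  1.39213867])}
wrist {'mtx': array([[316.09947258,   0.        , 278.64960737],
       [  0.        , 316.09947258, 207.77489115],
       [  0.        ,   0.        ,   1.        ]]), 'k1': -0.03561096896986429, 'hand_eye': array([[ 7.16699130e-04, -9.64831173e-01, -2.62869349e-01,
         6.71081908e-02],
       [ 9.99999603e-01,  8.30642555e-04, -3.22331170e-04,
         1.06681677e-03],
       [ 5.29345629e-04, -2.62869014e-01,  9.64831385e-01,
        -1.41861095e-01],
       [ 0.00000000e+00,  0.00000000e+00,  0.00000000e+00,
         1.00000000e+00]])}
```

View pics/a_scene.png

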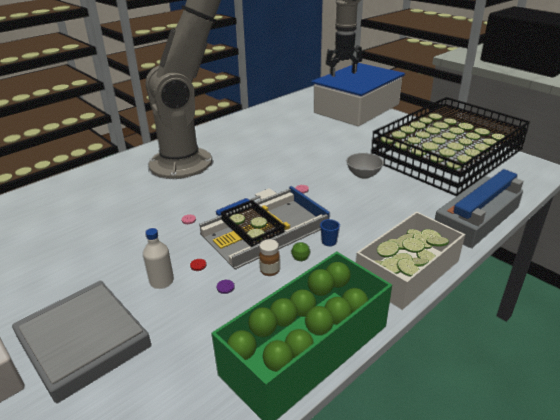

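View pics/a_side.png

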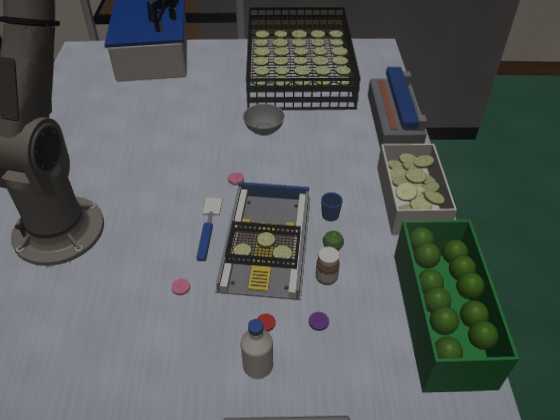

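View pics/a_wrist.png

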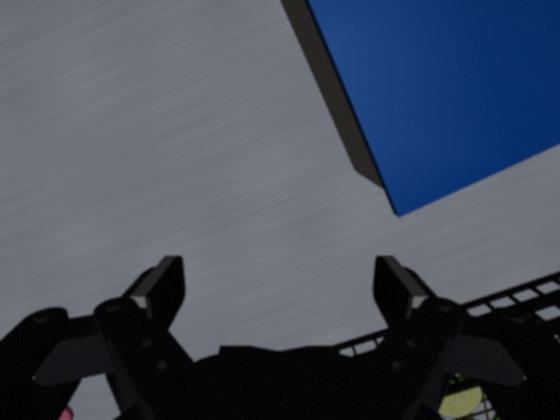

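```bash
cat > h.py <<'E'
import numpy as np, cv2
from station import *
def proj(X,c):
    C=calibration(c) if isinstance(c,str) else c
    p=np.atleast_2d(X)@C['R'].T+C['t']; s=p[:,:2]/p[:,2:]
    s=s*(1+C['k1']*(s**2).sum(1,keepdims=True))
    return s@C['mtx'][:2,:2].T+C['mtx'][:2,2]
def ray(uv,c):
    C=calibration(c) if isinstance(c,str) else c
    d=np.array([C['k1'],0,0,0,0])
    sd=(np.atleast_2d(uv)-C['mtx'][:2,2])/C['mtx'][0,0]; s=sd.copy()
    for _ in range(20): s=sd/(1+C['k1']*(s**2).sum(1,keepdims=True))
    r=np.c_[s,np.ones(len(s))]@C['R']; o=-C['R'].T@C['t']
    return o,r
def onz(uv,c,z):
    o,r=ray(uv,c); k=(z-o[2])/r[:,2]; return o+r*k[:,None]
def wristC(obs=None):
    from scipy.spatial.transform import Rotation as Ro
    obs=obs or get_obs(); C=dict(calibration('wrist')); q=obs['tool_rot']
    T=np.eye(4);T[:3,:3]=Ro.from_quat([q[1],q[2],q[3],q[0]]).as_matrix();T[:3,3]=obs['eef_pos']
    M=np.linalg.inv(T@C['hand_eye']);C['R']=M[:3,:3];C['t']=M[:3,3];return C
E
python3 - <<'E'
from h import *
for c,(x0,y0,x1,y1) in {'side':(205,170,355,305),'scene':(190,175,350,275)}.items():
    im=read_camera(c)[:,:,::-1]
    cv2.imwrite(f'pics/b_{c}.png',cv2.resize(im[y0:y1,x0:x1],None,fx=5,fy=4.4 if c=='side' else 5,interpolation=cv2.INTER_CUBIC))
    for th in ['runner','tray_mid','stopbar','slice1','slice2','slice3','jar','lime','cup','spatula','bowl','sanitiser']:
        for r in regions_of(th,c)[:4]:
            print(c,th,round(r['conf'],2),r['point'],r['region'].sum(),onz(r['point'],c,{'tray_mid':.06,'runner':.03,'stopbar':.026,'jar':.04,'lime':.026,'cup':.03,'sanitiser':.08}.get(th,0.04 if 'slice' in th else 0.0))[0].round(3))
E
```

```text
side runner 0.73 [268.4, 225.2] 5728 [ 0.55  -0.017  0.03 ]
side runner 0.68 [259.2, 278.8] 593 [ 0.528 -0.186  0.03 ]
side tray_mid 0.86 [256.0, 248.2] 2199 [ 0.521 -0.118  0.06 ]
side tray_mid 0.23 [326.8, 206.6] 476 [0.699 0.018 0.06 ]
side stopbar 0.7 [256.8, 279.2] 520 [ 0.522 -0.184  0.026]
side stopbar 0.6 [258.4, 349.3] 1563 [ 0.528 -0.367  0.026]
side slice1 0.75 [206.4, 225.7] 705 [ 0.394 -0.026  0.04 ]
side slice1 0.74 [179.8, 287.0] 253 [ 0.348 -0.214  0.04 ]
side slice1 0.69 [267.7, 322.4] 205 [ 0.548 -0.31   0.04 ]
side slice1 0.67 [265.8, 237.7] 229 [ 0.543 -0.068  0.04 ]
side slice2 0.75 [206.4, 225.7] 705 [ 0.394 -0.026  0.04 ]
side slice2 0.74 [179.8, 287.0] 253 [ 0.348 -0.214  0.04 ]
side slice2 0.69 [267.7, 322.4] 205 [ 0.548 -0.31   0.04 ]
side slice2 0.67 [265.8, 237.7] 229 [ 0.543 -0.068  0.04 ]
side slice3 0.75 [206.4, 225.7] 705 [ 0.394 -0.026  0.04 ]
side slice3 0.74 [179.8, 287.0] 253 [ 0.348 -0.214  0.04 ]
side slice3 0.69 [267.7, 322.4] 205 [ 0.548 -0.31   0.04 ]
side slice3 0.67 [265.8, 237.7] 229 [ 0.543 -0.068  0.04 ]
side jar 0.65 [326.7, 266.0] 790 [
[... 960 characters left out ...]
 ]
scene slice2 0.5 [227.7, 286.4] 199 [ 0.698 -0.305  0.04 ]
scene slice3 0.73 [198.2, 264.6] 164 [ 0.581 -0.311  0.04 ]
scene slice3 0.7 [189.5, 216.0] 101 [ 0.378 -0.203  0.04 ]
scene slice3 0.5 [259.2, 222.8] 140 [ 0.548 -0.077  0.04 ]
scene slice3 0.5 [227.7, 286.4] 199 [ 0.698 -0.305  0.04 ]
scene jar 0.97 [270.1, 257.3] 658 [ 0.687 -0.158  0.04 ]
scene lime 0.88 [302.1, 250.8] 314 [ 0.713 -0.067  0.026]
scene cup 0.81 [329.4, 231.9] 439 [0.71  0.045 0.03 ]
scene spatula 0.83 [255.3, 195.5] 241 [0.376 0.05  0.   ]
scene bowl 0.94 [365.2, 166.3] 722 [0.502 0.467 0.   ]
scene bowl 0.7 [238.9, 217.5] 96 [ 0.439 -0.069  0.   ]
scene sanitiser 0.74 [156.3, 262.2] 1326 [ 0.544 -0.405  0.08 ]
```

View pics/b_side.png

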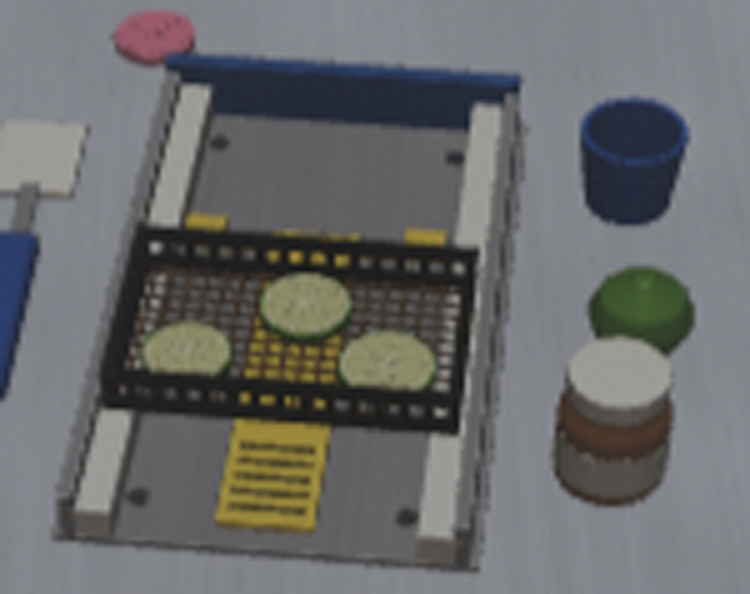

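View pics/b_scene.png

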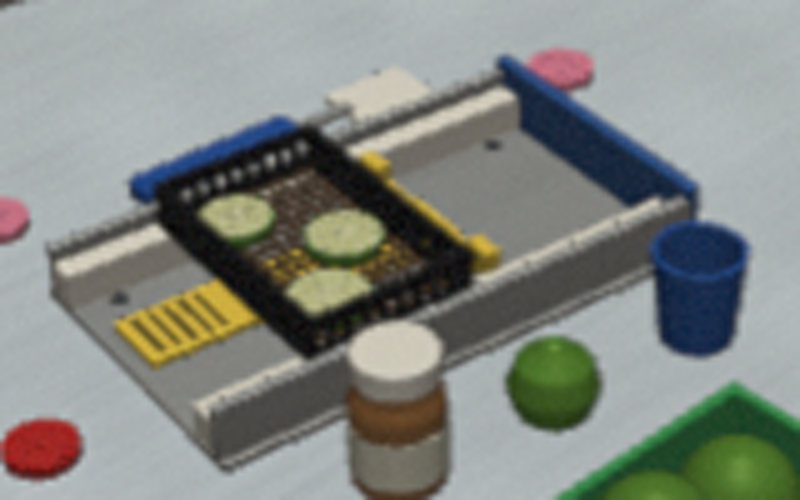

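```bash
cat > fit.py <<'E'
from h import *
from scipy.optimize import least_squares
S=lambda u,v:(u/5+205-.4,v/4.4+170-.4); K=lambda u,v:(u/5+190-.4,v/5+175-.4)
P=[('side',S(168,57),(-100,155,48)),('side',S(520,78),(100,155,48)),('side',S(55,537),(-100,-178,0)),('side',S(478,570),(100,-178,0)),
('side',S(217,520),(-23,-175,26)),('side',S(313,527),(23,-175,26)),('side',S(78,512),(-91,-178,30)),('side',S(418,540),(71,-178,30)),
('scene',K(52,292),(-100,-178,0)),('scene',K(225,468),(100,-178,0)),('scene',K(503,57),(-100,155,48)),('scene',K(697,185),(100,155,48)),
('scene',K(117,320),(-23,-175,26)),('scene',K(155,360),(23,-175,26))]
cam={c:calibration(c) for c in('side','scene')}
def W(p,x):
    x=np.asarray(x)/1000;c,s=np.cos(p[2]),np.sin(p[2])
    return np.array([p[0]+c*x[0]-s*x[1],p[1]+s*x[0]+c*x[1],x[2]])
f=lambda p:np.concatenate([proj(W(p,x),cam[c])[0]-uv for c,uv,x in P])
r=least_squares(f,[.55,-.03,0],loss='soft_l1')
if __name__=='__main__':
    print(r.x,np.degrees(r.x[2]))
    for (c,uv,x),e in zip(P,f(r.x).reshape(-1,2)): print(c,x,e.round(1))
    T=[('side',S(137,230),(-85,55,60)),('side',S(477,250),(85,55,60)),('scene',K(160,190),(-85,-55,60)),('scene',K(310,125),(-85,55,60)),('scene',K(475,253),(85,55,60))]
    g=lambda d:np.concatenate([proj(W(r.x,(x[0]+d[0],x[1]+d[1],x[2])),cam[c])[0]-uv for c,uv,x in T])
    t=least_squares(g,[0,-50],loss='soft_l1');print(t.x,g(t.x).reshape(-1,2).round(1))
    for n,x in dict(pad=(0,-145,26),teeth=(0,25,26),stop=(0,145,35)).items(): print(n,W(r.x,x).round(4))
    im={c:cv2.resize(read_camera(c)[:,:,::-1],None,fx=4,fy=4) for c in cam}
    for c in cam:
        for x in [(sx*a,y,z) for sx in(-1,1) for a,y,z in[(100,155,48),(100,-178,0),(23,-175,26),(71,-178,30),(91,-178,30),(46,30,38),(66,30,38),(87.5,-178,40),(71,145,30)]]:
            u=proj(W(r.x,x),cam[c])[0]*4+1.5; cv2.circle(im[c],(int(u[0]),int(u[1])),3,(255,0,255),-1)
        for x in [(sx*85,y+t.x[1],z) for sx in(-1,1) for y in(-55,55) for z in(30,60)]:
            u=proj(W(r.x,x),cam[c])[0]*4+1.5; cv2.circle(im[c],(int(u[0]),int(u[1])),3,(0,255,255),-1)
    a=im['side'][690:1210,860:1260];b=im['scene'][730:1060,780:1340]
    cv2.imwrite('pics/c_side.png',a);cv2.imwrite('pics/c_scene.png',b)
E
python3 fit.py
```

```text
[ 0.54463421 -0.03794624 -0.11785862] -6.752801503558402
side (-100, 155, 48) [-2. -1.]
side (100, 155, 48) [ 1.5 -0.5]
side (-100, -178, 0) [-0.4  1.3]
side (100, -178, 0) [0.2 1.1]
side (-23, -175, 26) [-0.5  0.4]
side (23, -175, 26) [0.2 0.5]
side (-91, -178, 30) [-2.2 -0.3]
side (71, -178, 30) [-0.1 -0.7]
scene (-100, -178, 0) [0.  0.5]
scene (100, -178, 0) [0.7 1.1]
scene (-100, 155, 48) [ 0.3 -1.7]
scene (100, 155, 48) [2.2 0.2]
scene (-23, -175, 26) [-0.2  0.1]
scene (23, -175, 26) [0.4 0.2]
[  0.42553472 -57.9877781 ] [[ 0.2 -0.3]
 [ 0.5  0.4]
 [-1.5 -1.2]
 [ 0.1 -0.5]
 [ 0.3 -0.1]]
pad [ 0.5276 -0.1819  0.026 ]
teeth [ 0.5476 -0.0131  0.026 ]
stop [0.5617 0.106  0.035 ]
```

View pics/c_side.png

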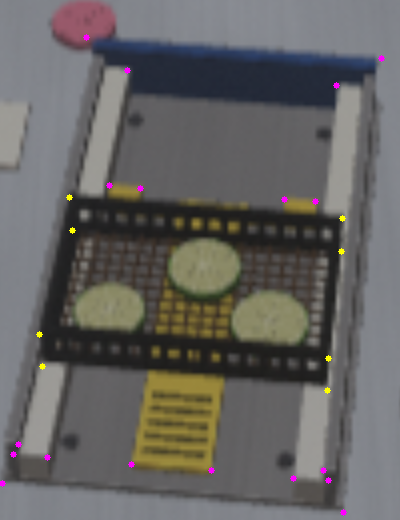

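View pics/c_scene.png

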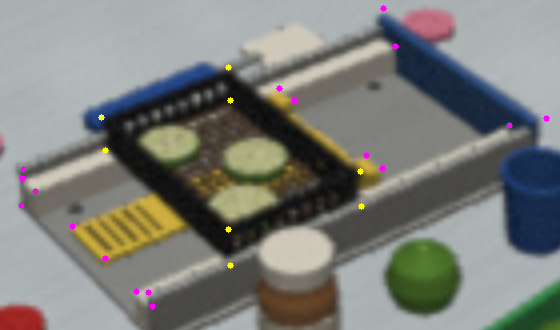

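send_rows(
  motion="1 -1.2 0 0 0 -3 1;2 -2.4 0 0 0 -6 1;2 -2.4 0 0 0 -6 1;2 -2.4 0 0 0 -6 1;2 -2.4 0 0 0 -6 1;2 -2.4 0 0 0 -6 1;2 -2.4 0 0 0 -6 1;2 -2.4 0 0 0 -6 1;2 -2.4 0 0 0 -6 1;2 -2.4 0 0 0 -6 1;2 -2.4 0 0 0 -6 1;2 -2.4 0 0 0 -6 1",
  newtons=20,
)

```text
t: 2.55
eef_pos: [0.4645, 0.3512, 0.2323]
tool_rot: [-0.002, 0.717, 0.697, 0.005]
contact_force: [0.7, 0.7, 0.2]
gripper_width: 0.007
```

send_rows(
  motion="0.4 -3.3 0 0 0 -0.6 1;0.4 -3.4 0 0 0 -0.6 1;0.4 -3.4 0 0 0 -0.6 1;0.4 -3.4 0 0 0 -0.6 1;0.4 -3.4 0 0 0 -0.6 1;0.4 -3.4 0 0 0 -0.6 1;0.4 -3.4 0 0 0 -0.6 1;0.4 -3.4 0 0 0 -0.6 1;0.4 -3.4 0 0 0 -0.4 1;0.4 -3.4 0 0 0 0 1;0.4 -3.4 0 0 0 0 1;0.4 -3.4 0 0 0 0 1;0.4 -3.4 0 0 0 0 1;0.4 -3.4 0 0 0 0 1;0.4 -3.4 0 0 0 0 1;0.3 -2 0 0 0 0 1;0 0 -2 0 0 0 1;0 0 -2 0 0 0 1",
)

```text
t: 4.05
eef_pos: [0.5336, -0.2132, 0.201]
tool_rot: [0.006, 0.755, 0.656, 0.013]
contact_force: [0.4, -0.2, -1.2]
gripper_width: -0.0
```

```bash
python3 - <<'E'
from h import *
import fit
from scipy.spatial.transform import Rotation as Ro
o=get_obs();print(o['t'],o['eef_pos'],o['contact_force'],o['q'].round(2))
q=o['tool_rot'];R=Ro.from_quat([q[1],q[2],q[3],q[0]]).as_matrix();print(R.round(4),np.degrees(np.arctan2(R[1,1],R[0,1])))
C=wristC(o);im=read_camera('wrist')[:,:,::-1].copy()
for x in [(s*a,y,z) for s in(-1,1) for a,y,z in[(23,-175,26),(71,-178,30),(85,-115,60),(85,-5,60),(46,30,38),(66,30,38),(71,145,30)]]:
    u=proj(fit.W(fit.r.x,x),C)[0];cv2.circle(im,tuple(int(v) for v in u),2,(255,0,255),-1)
cv2.imwrite('pics/d.png',im)
E
```

```text
4.05 [ 0.53363156 -0.21317999  0.20102417] [ 0.35684531 -0.17271541 -1.15959832] [-0.21  0.38  0.63  1.88 -0.3   0.95  0.42]
[[ 0.1395  0.9898  0.0282]
 [ 0.9902 -0.1398  0.0084]
 [ 0.0122  0.0268 -0.9996]] -8.03681408410925
```

View pics/d.png

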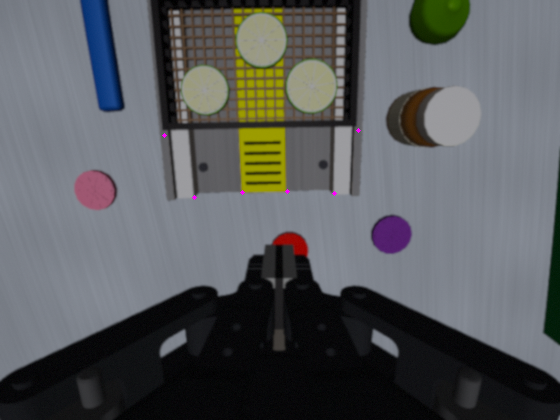

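send_rows(
  motion="-0.2 1 -1 -0.2 0.6 0.5 1;-0.2 1 -2 -0.2 0.6 0.5 1;-0.2 0.8 -2 -0.1 0.4 0.3 1;0 0 -2 0 0 0 1;0 0 -2 0 0 0 1;0 0 -2 0 0 0 1;0 0 -2 0 0 0 1;0 0 -1.5 0 0 0 1;0 0 0 0 0 0 1;0 0 0 0 0 0 1",
)

```text
t: 4.93
eef_pos: [0.5275, -0.1692, 0.0478]
tool_rot: [-0.004, 0.741, 0.671, -0.001]
contact_force: [-0.0, -0.0, 0.4]
gripper_width: -0.001
```

```bash
cat > st.py <<'E'
from h import *
import fit,sys
from scipy.spatial.transform import Rotation as Ro
o=get_obs();print('t',o['t'],o['eef_pos'].round(4),'F',o['contact_force'].round(2),'M',o['torque'].round(2))
q=o['tool_rot'];R=Ro.from_quat([q[1],q[2],q[3],q[0]]).as_matrix();z=R[:,2]
print('correction deg rx ry rz',np.degrees([-z[1],z[0]]).round(2),round(-6.75-np.degrees(np.arctan2(R[1,1],R[0,1])),2))
p=fit.r.x;d=o['eef_pos'][:2]-p[:2];c,s=np.cos(p[2]),np.sin(p[2]);print('runner xy',[round(1000*v,1) for v in(c*d[0]+s*d[1],-s*d[0]+c*d[1])])
for n in sys.argv[1:]:
    c,f=n.split(':');im=read_camera(c)[:,:,::-1]
    if c=='side': im=cv2.resize(im[140:320,180:380],None,fx=3.3,fy=3.3)
    if c=='scene': im=cv2.resize(im[150:300,170:370],None,fx=3.5,fy=3.5)
    cv2.imwrite(f'pics/{f}.png',im)
E
python3 st.py wrist:e1 side:e2
```

```text
t 4.9333 [ 0.5275 -0.1692  0.0478] F [-0.04 -0.01  0.4 ] M [-0.02 -0.02  0.05]
correction deg rx ry rz [-0.29 -0.43] -1.09
runner xy [np.float64(-1.6), np.float64(-132.4)]
```

View pics/e1.png

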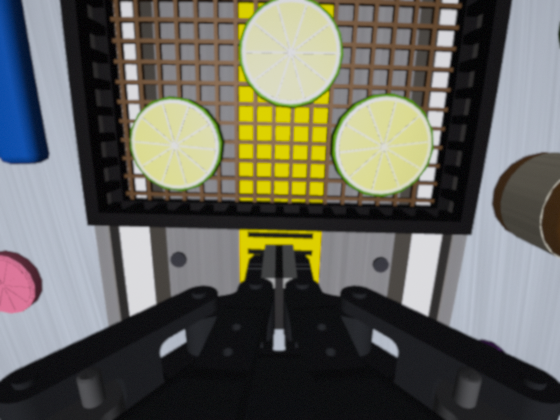

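View pics/e2.png

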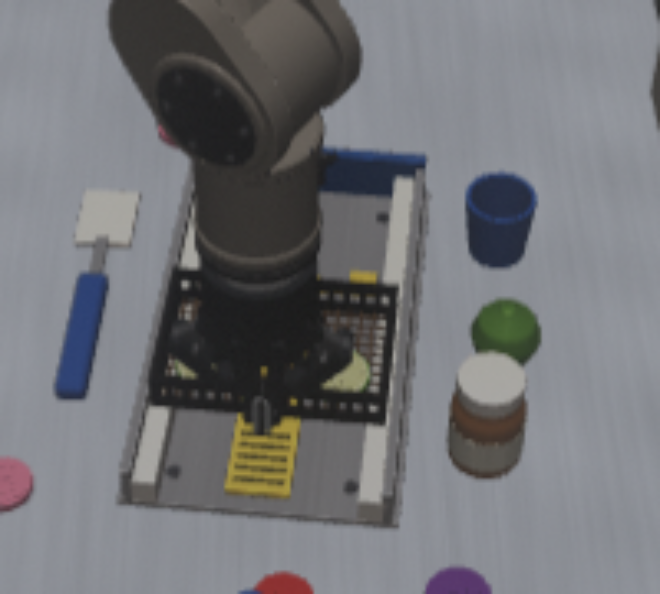

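send_rows(
  motion="0.05 -0.5 0 -0.2 -0.3 -0.8 1;0 -0.4 0 0 0 -0.3 1;0 0 -0.5 0 0 0 1;0 0 -0.6 0 0 0 1;0 0 -0.5 0 0 0 1;0 0 0 0 0 0 1;0 0 0 0 0 0 1",
)

```text
t: 5.62
eef_pos: [0.5313, -0.1805, 0.0353]
tool_rot: [0.003, 0.748, 0.663, 0.003]
contact_force: [0.4, -0.1, 0.0]
gripper_width: -0.005
```

```bash
python3 st.py
```

```text
t 5.6167 [ 0.5313 -0.1805  0.0353] F [ 0.4  -0.06  0.04] M [-0.01  0.02  0.02]
correction deg rx ry rz [0.02 0.42] 0.17
runner xy [np.float64(3.5), np.float64(-143.1)]
```

send_rows(
  motion="-0.3 0 -0.4 0 0.3 0 1;0 0 -0.4 0 0 0 1;0 0 -0.4 0 0 0 1;0 0 -0.4 0 0 0 1;0 0 -0.3 0 0 0 1;0 0 0 0 0 0 1;0 0 0 0 0 0 1",
)

```text
t: 6.2
eef_pos: [0.5285, -0.1806, 0.0149]
tool_rot: [0.001, 0.749, 0.663, 0.001]
contact_force: [-0.6, 0.9, 5.3]
gripper_width: 0.004
```

```bash
python3 st.py
```

```text
t 6.2 [ 0.5285 -0.1806  0.0149] F [-0.61  0.85  5.32] M [ 0.12  0.25 -0.01]
correction deg rx ry rz [0.   0.12] 0.17
runner xy [np.float64(0.8), np.float64(-143.6)]
```

send_rows(
  motion="0.02 0.2 -0.05 0 0 0 1;0.04 0.4 -0.02 0 0 0 1;0.05 0.4 -0.02 0 0 0 1;0.05 0.4 -0.02 0 0 0 1;0.05 0.4 -0.02 0 0 0 1;0.05 0.4 -0.02 0 0 0 1",
)

```text
t: 6.7
eef_pos: [0.5318, -0.1697, 0.0163]
tool_rot: [0.008, 0.751, 0.66, -0.001]
contact_force: [-0.1, -3.9, 5.5]
gripper_width: -0.007
```

```bash
python3 st.py
```

```text
t 6.7 [ 0.5318 -0.1697  0.0163] F [-0.14 -3.86  5.52] M [-0.81  0.24  0.02]
correction deg rx ry rz [0.77 0.5 ] 0.69
runner xy [np.float64(2.8), np.float64(-132.4)]
```

send_rows(
  motion="-0.1 0.3 -0.2 0.4 0.3 0.3 1;-0.05 0.4 -0.12 0.3 0.1 0.2 1;0 0.4 -0.1 0.2 0.1 0.1 1;0.03 0.4 -0.08 0.1 0.1 0.1 1",
)

```text
t: 7.03
eef_pos: [0.5329, -0.162, 0.0137]
tool_rot: [0.004, 0.749, 0.663, 0.0]
contact_force: [-1.8, -12.0, 8.2]
gripper_width: 0.002
```

```bash
python3 st.py
```

```text
t 7.0333 [ 0.5329 -0.162   0.0137] F [ -1.82 -12.05   8.16] M [-2.03  0.65  0.03]
correction deg rx ry rz [0.32 0.33] 0.26
runner xy [np.float64(2.9), np.float64(-124.5)]
```

```bash
python3 st.py wrist:f1 scene:f2
```

```text
t 7.0333 [ 0.5329 -0.162   0.0137] F [ -1.82 -12.05   8.16] M [-2.03  0.65  0.03]
correction deg rx ry rz [0.32 0.33] 0.26
runner xy [np.float64(2.9), np.float64(-124.5)]
```

View pics/f1.png

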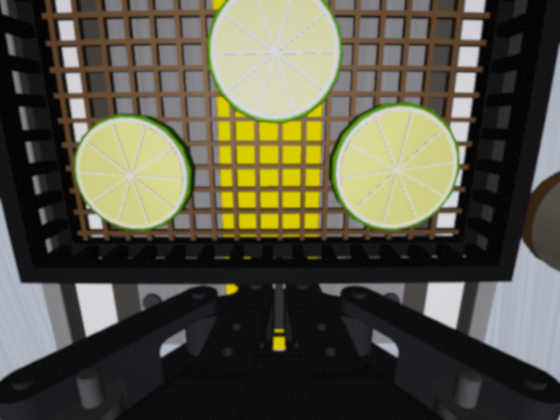

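View pics/f2.png

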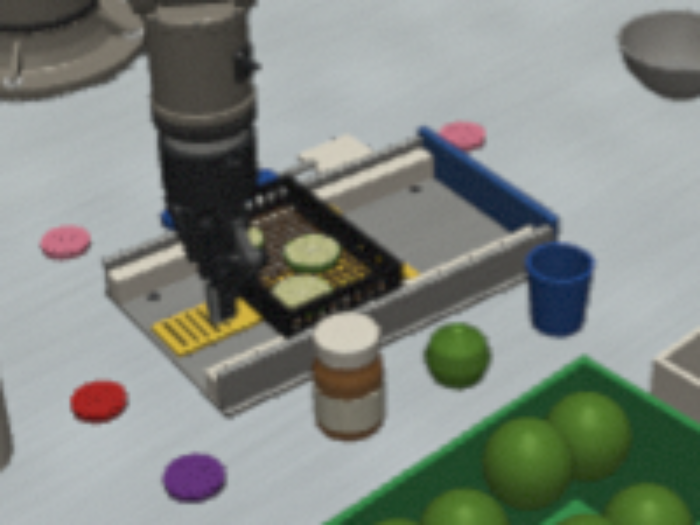

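send_rows(
  motion="0 0.5 -0.06 0.3 0.2 0.1 1;0.02 0.5 -0.06 0.2 0.1 0.1 1;0.02 0.5 -0.06 0.1 0.1 0.1 1;0.02 0.5 -0.06 0.1 0.1 0 1",
)

```text
t: 7.47
eef_pos: [0.534, -0.1549, 0.0138]
tool_rot: [0.005, 0.751, 0.661, -0.001]
contact_force: [-1.4, -9.1, 5.0]
gripper_width: -0.004
```

```bash
python3 st.py
```

```text
t 7.4667 [ 0.534  -0.1549  0.0138] F [-1.39 -9.09  4.99] M [-1.73  0.34  0.04]
correction deg rx ry rz [0.5  0.21] 0.55
runner xy [np.float64(3.2), np.float64(-117.4)]
```

send_rows(
  motion="0.02 0.6 -0.06 0.3 0.1 0.2 1;0.02 0.7 -0.06 0.2 0.1 0.1 1;0.02 0.7 -0.06 0.2 0.1 0.1 1;0.02 0.7 -0.06 0.1 0.1 0.1 1;0.02 0.7 -0.06 0.1 0.1 0.1 1;0.02 0.7 -0.06 0.1 0.1 0.1 1",
)

```text
t: 7.97
eef_pos: [0.5366, -0.1337, 0.0139]
tool_rot: [0.007, 0.752, 0.659, -0.003]
contact_force: [-1.2, -7.9, 4.9]
gripper_width: 0.002
```

```bash
python3 st.py
```

```text
t 7.9667 [ 0.5366 -0.1337  0.0139] F [-1.22 -7.87  4.9 ] M [-1.72  0.23  0.02]
correction deg rx ry rz [0.88 0.26] 0.79
runner xy [np.float64(3.2), np.float64(-96.1)]
```

send_rows(
  motion="0 0.7 -0.06 0.5 0.2 0.4 1;0.01 0.7 -0.06 0.4 0.2 0.3 1;0.01 0.7 -0.06 0.3 0.1 0.2 1;0.01 0.7 -0.06 0.3 0.1 0.2 1;0.02 0.7 -0.06 0.3 0.1 0.2 1;0.02 0.7 -0.06 0.3 0.1 0.2 1;0.02 0.7 -0.06 0.3 0.1 0.2 1",
)

```text
t: 8.55
eef_pos: [0.5398, -0.1059, 0.0138]
tool_rot: [0.0, 0.748, 0.664, 0.001]
contact_force: [-1.1, -7.8, 5.4]
gripper_width: 0.002
```

```bash
python3 st.py
```

```text
t 8.55 [ 0.5398 -0.1059  0.0138] F [-1.07 -7.8   5.35] M [-1.74  0.17  0.  ]
correction deg rx ry rz [-0.06  0.11] 0.06
runner xy [np.float64(3.2), np.float64(-68.0)]
```

send_rows(
  motion="0 0.7 -0.06 0.2 0.1 0.1 1;0 0.7 -0.06 0.2 0.1 0.1 1;0 0.7 -0.06 0.2 0.1 0.1 1;0.01 0.7 -0.06 0.2 0.1 0.1 1;0.01 0.7 -0.06 0.2 0.1 0.1 1;0.01 0.7 -0.06 0.2 0.1 0.1 1;0.01 0.7 -0.06 0.2 0.1 0.1 1;0.01 0.7 -0.06 0.2 0.1 0.1 1;0.01 0.7 -0.06 0.2 0.1 0.1 1;0.01 0.7 -0.06 0.2 0.1 0.1 1",
)

```text
t: 9.38
eef_pos: [0.544, -0.0685, 0.0138]
tool_rot: [0.002, 0.751, 0.66, 0.001]
contact_force: [-1.0, -10.1, 6.9]
gripper_width: 0.003
```

```bash
python3 st.py wrist:g1
```

```text
t 9.3833 [ 0.544  -0.0685  0.0138] F [ -0.98 -10.12   6.94] M [-1.87  0.2   0.07]
correction deg rx ry rz [0.09 0.19] 0.64
runner xy [np.float64(3.0), np.float64(-30.4)]
```

View pics/g1.png

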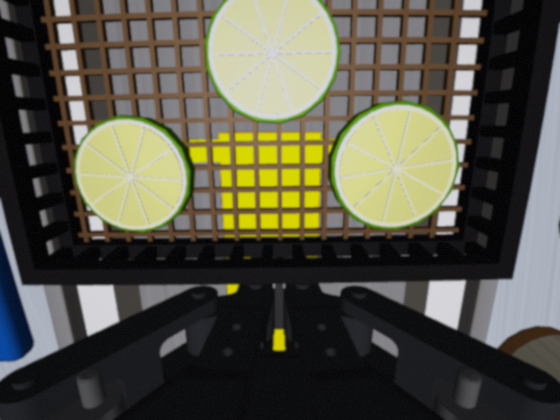

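send_rows(
  motion="0 0.7 -0.06 0.2 0.1 0.3 1;0 0.7 -0.06 0.2 0.1 0.2 1;0 0.7 -0.06 0.2 0.1 0.2 1;0.01 0.7 -0.06 0.2 0.1 0.2 1;0.01 0.7 -0.06 0.2 0.1 0.2 1;0.01 0.7 -0.06 0.2 0.1 0.2 1;0.01 0.7 -0.06 0.2 0.1 0.1 1;0.01 0.7 -0.06 0.2 0.1 0.1 1;0.01 0.7 -0.06 0.2 0.1 0.1 1",
)

```text
t: 10.18
eef_pos: [0.5477, -0.0355, 0.0137]
tool_rot: [0.002, 0.75, 0.661, 0.0]
contact_force: [-1.1, -9.1, 6.8]
gripper_width: -0.002
```

```bash
python3 st.py
```

```text
t 10.1833 [ 0.5477 -0.0355  0.0137] F [-1.14 -9.14  6.78] M [-1.9   0.22  0.09]
correction deg rx ry rz [0.19 0.19] 0.48
runner xy [np.float64(2.7), np.float64(2.8)]
```

send_rows(
  motion="0 0.6 -0.06 0.2 0.1 0.3 1;0 0.6 -0.06 0.2 0.1 0.2 1;0 0.6 -0.06 0.2 0.1 0.2 1;0.01 0.6 -0.06 0.2 0.1 0.1 1;0.01 0.6 -0.06 0.2 0.1 0.1 1",
)

```text
t: 10.6
eef_pos: [0.5495, -0.0233, 0.0137]
tool_rot: [0.003, 0.75, 0.662, -0.001]
contact_force: [-1.1, -10.5, 7.8]
gripper_width: -0.001
```

```bash
python3 st.py
```

```text
t 10.6 [ 0.5495 -0.0233  0.0137] F [ -1.15 -10.5    7.78] M [-1.92  0.26  0.07]
correction deg rx ry rz [0.27 0.15] 0.41
runner xy [np.float64(3.1), np.float64(15.2)]
```

send_rows(
  motion="0 0.5 -0.06 0.2 0.1 0.3 1;0 0.5 -0.06 0.2 0.1 0.2 1;0 0.5 -0.06 0.2 0.1 0.2 1;0.01 0.5 -0.06 0.2 0.1 0.1 1;0.01 0.5 -0.06 0.2 0.1 0.1 1",
)

```text
t: 11.02
eef_pos: [0.55, -0.0196, 0.0138]
tool_rot: [0.004, 0.75, 0.661, -0.003]
contact_force: [-3.7, -12.5, 8.2]
gripper_width: -0.005
```

```bash
python3 st.py
```

```text
t 11.0167 [ 0.55   -0.0196  0.0138] F [ -3.72 -12.48   8.21] M [-2.31  0.26  0.14]
correction deg rx ry rz [0.53 0.02] 0.45
runner xy [np.float64(3.2), np.float64(18.9)]
```

send_rows(
  motion="0 0.6 -0.07 0.3 0.1 0.3 1;0 0.6 -0.07 0.2 0.1 0.2 1;0.02 0.7 -0.07 0.2 0.1 0.2 1;0.02 0.7 -0.07 0.2 0.1 0.1 1",
)

```text
t: 11.35
eef_pos: [0.5489, -0.0191, 0.0139]
tool_rot: [0.006, 0.752, 0.659, -0.007]
contact_force: [-2.8, -17.7, 10.0]
gripper_width: 0.001
```

```bash
python3 st.py side:i1 scene:i2 wrist:i3
```

```text
t 11.35 [ 0.5489 -0.0191  0.0139] F [ -2.76 -17.66   9.97] M [-3.11  0.53  0.17]
correction deg rx ry rz [ 1.09 -0.15] 0.8
runner xy [np.float64(2.0), np.float64(19.2)]
```

View pics/i1.png

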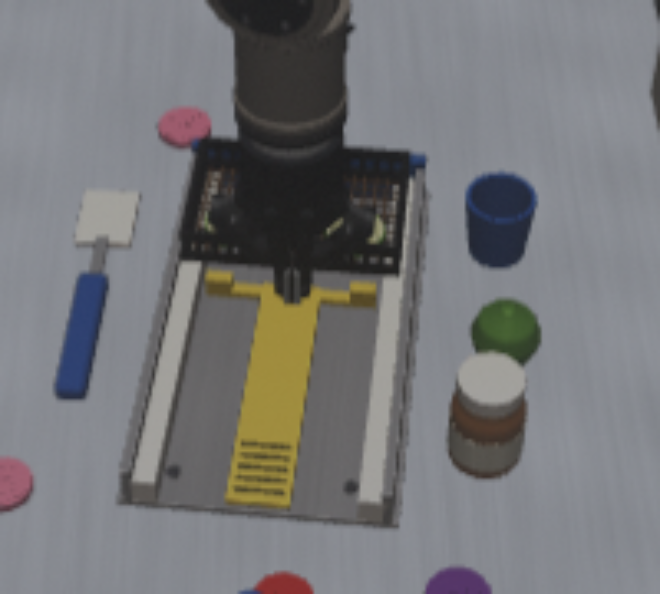

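View pics/i2.png

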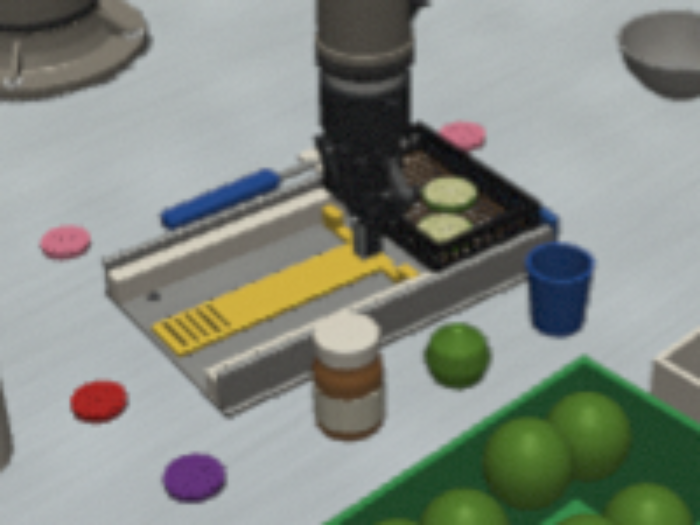

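View pics/i3.png

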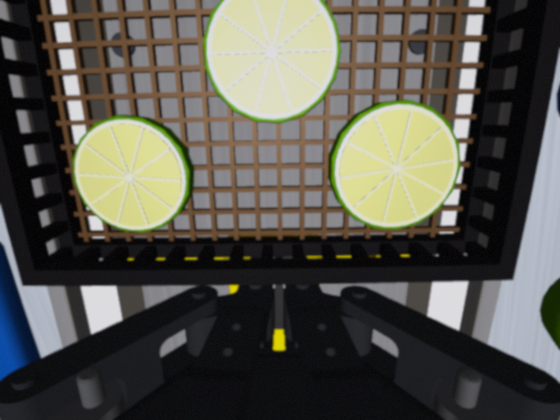

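send_rows(
  motion="0.02 0.9 -0.08 0.5 0 0.4 1;0.05 0.9 -0.08 0.5 0 0.3 1;0.05 1 -0.08 0.4 0 0.2 1",
)

```text
t: 11.75
eef_pos: [0.5483, -0.0185, 0.014]
tool_rot: [0.009, 0.754, 0.657, -0.007]
contact_force: [-2.4, -27.8, 7.0]
gripper_width: -0.002
```

```bash
python3 st.py
python3 - <<'E'
from h import *
import fit
T=None
for c in('side','scene'):
    im=cv2.resize(read_camera(c)[:,:,::-1],None,fx=5,fy=5,interpolation=cv2.INTER_CUBIC)
    for x in [(sx*85,y+90,z) for sx in(-1,1) for y in(-55,55) for z in(30,60)]:
        u=proj(fit.W(fit.r.x,x),c)[0]*5+2;cv2.circle(im,(int(u[0]),int(u[1])),3,(0,255,255),-1)
    a=im[900:1300,1150:1600] if c=='side' else im[900:1250,1250:1700]
    cv2.imwrite(f'pics/j_{c}.png',a)
E
```

```text
t 11.75 [ 0.5483 -0.0185  0.014 ] F [ -2.42 -27.77   7.03] M [-4.8   0.48  0.09]
correction deg rx ry rz [1.27 0.09] 1.13
runner xy [np.float64(1.4), np.float64(19.7)]
```

View pics/j_side.png

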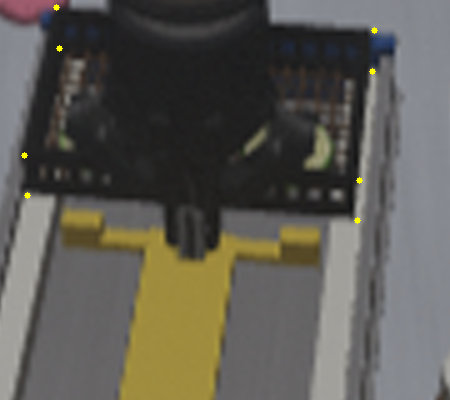

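View pics/j_scene.png

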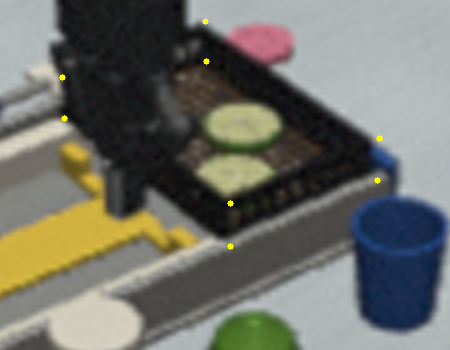

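send_rows(
  motion="0 -0.1 -0.05 0.4 0 0.3 1;0 -0.2 -0.05 0.4 0 0.3 1;0 -0.2 -0.04 0.3 0 0.2 1;0 0 -0.04 0 0 0 1",
)

```text
t: 12.18
eef_pos: [0.5485, -0.0243, 0.0132]
tool_rot: [0.001, 0.751, 0.661, 0.001]
contact_force: [-1.2, -4.8, 6.1]
gripper_width: 0.001
```

```bash
python3 st.py wrist:k1
```

```text
t 12.1833 [ 0.5485 -0.0243  0.0132] F [-1.23 -4.83  6.07] M [-0.93  0.3  -0.02]
correction deg rx ry rz [0.04 0.13] 0.55
runner xy [np.float64(2.3), np.float64(14.0)]
```

View pics/k1.png

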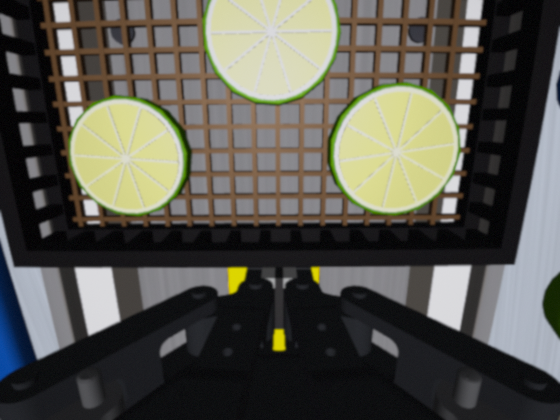

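send_rows(
  motion="0 0 0.3 0 0 0 1;0 0 0.4 0 0 0 1;0 0 0.4 0 0 0 1;0 -0.1 0.5 0 0 0 1;0 -0.1 0.8 0 0 0 1;0 -0.2 1.5 0 0 0 1;0 -0.3 2 0 0 0 1;0 -0.5 2.5 0 0 0 1;0 -1 3 0 0 0 1;0 -1.5 3 0 0 0 1;0 -2 3 0 0 0 1;0 -3 2 0 0 0 1;0 -3 1 0 0 0 1;0 -3 0 0 0 0 1;0 -2 0 0 0 0 1;0 0 0 0 0 0 1;0 0 0 0 0 0 1",
)

```text
t: 13.65
eef_pos: [0.541, -0.1923, 0.2327]
tool_rot: [-0.002, 0.748, 0.664, -0.001]
contact_force: [-0.5, -0.1, 0.3]
gripper_width: 0.002
```

```bash
python3 st.py wrist:l1 side:l2 scene:l3
```

```text
t 13.65 [ 0.541  -0.1923  0.2327] F [-0.54 -0.11  0.31] M [0.07 0.01 0.04]
correction deg rx ry rz [-0.17 -0.23] 0.01
runner xy [np.float64(14.6), np.float64(-153.7)]
```

View pics/l1.png

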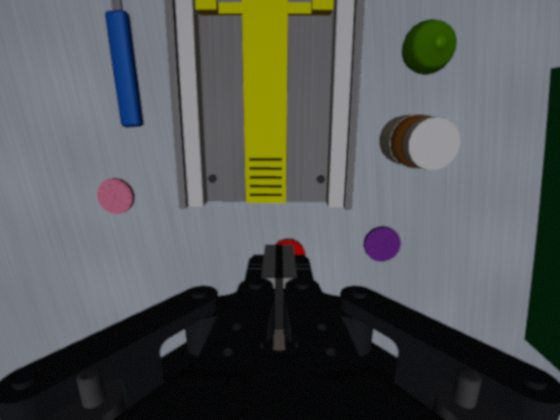

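View pics/l2.png

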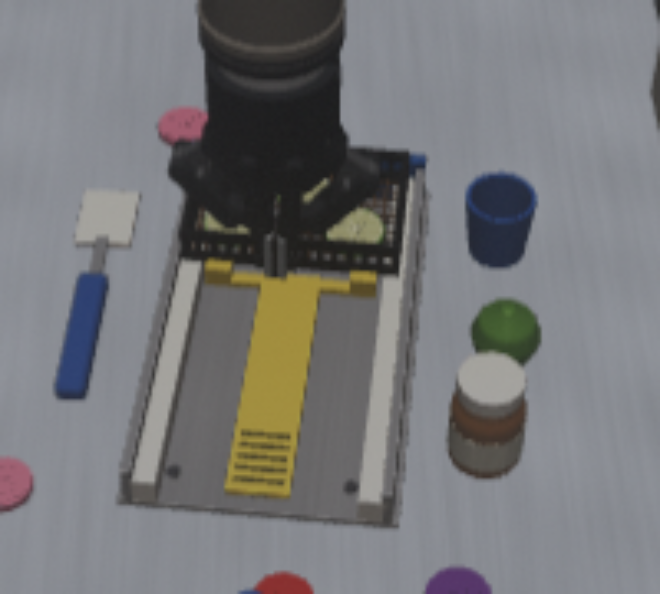

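View pics/l3.png

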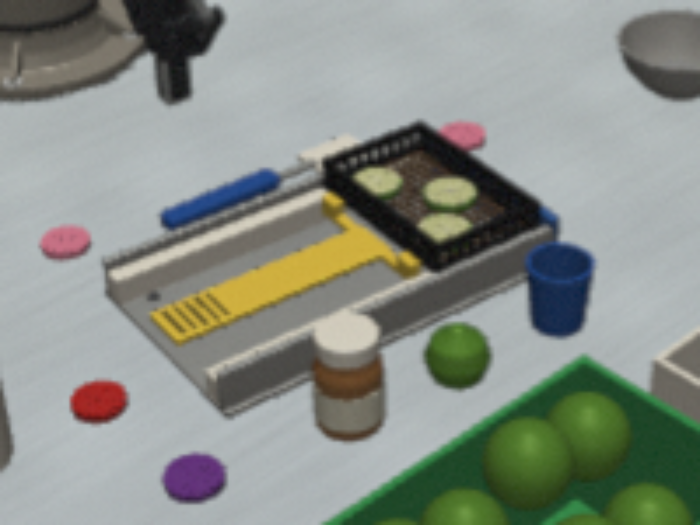

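```bash
python3 -c "
from station import *
print(hand_in())"
```

```text
the job is handed in; nothing more can be done
None
```

The tray is fully home against the blue end stop and locked in by the bar's teeth. I handed the job in at about 14 s of the 40 s allowed.

**What I did:** I pressed the bar down with the shut fingertips on its ribbed end. With the bar kept down, I slid along it and pushed the tray to the stop. At the stop the push rose to about 28 N with almost no further movement. I then backed off a few millimetres, raised the fingers so the bar sprang up, and moved clear.

**Last checks:**
- **Bar:** its end is back at the same place in the side picture as before pressing. The bar is therefore fully up, with both teeth showing behind the tray's rear wall.
- **Tray:** it did not move back after I released the push.
- **Slices and bystanders:** all three lime slices are on the tray. The jar, lime, cup, scraper and bowl look untouched in the last pictures. The sanitiser bottle was almost out of frame there, but the arm stayed well away from it.
- **Robot:** the force reading was about zero, so it is touching nothing.

**Checks that disagreed:**
- **Stop position:** the tray stopped with the fingers about 4 mm short of where I expected. I put this down to underestimating how far the finger reaches ahead of its centre, plus a fitted runner position good to only 2–3 mm.
- **Bar height:** it rose briefly to 16.3 mm, close to the 17 mm clearing limit. That was before the tray reached the teeth. I corrected it, and it stayed at about 14 mm while the tray passed over them.

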